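Turn the dish holder plate wells-up against the backstop

TASK

The dish holder plate lies with its wells face down on the bench. Push it along the bench and up the leaning backstop until it stands pressed flat against the backstop's panel - firmly, but without leaning hard on the backstop - then tip it back over from behind its top edge, so that it ends lying flat on the bench in front of the backstop with its wells facing up. Leave everything else where it is.

Things in the scene. Friction and masses are not known exactly. Their poses are not given: they have to be found in the camera images.
- plate: Dish holder plate: rigid white plastic slab 92 mm (own x) by 130 mm (own y) by 12 mm thick (own z), about 0.17 kg, too wide to grasp flat. Origin at the middle of the slab; +z points out of the PLAIN face: up at the start, down at the end. At the start its own x points within 0.3 rad of the backstop's +x, its leading edge 55 to 155 mm short of the panel.
- plate_wells (a point): Middle of the plate's other face, 6 mm from its origin along its own -z, with six round dark dish wells drawn on it (both faces are flat to the touch). It lies on the bench at the start. Push the plate near the bottom of its trailing edge to make it ride up; a push near the top of that edge can jam it.
- backstop: Fixed backstop: aluminium base with a polished, slippery (friction 0.1) steel panel 200 mm wide, 8 mm thick, 53 mm high, leaning back 28 degrees. +x: level, from the plate's side through the panel (the way to push); y along the panel; z up. Origin on the bench below the middle setting of the panel's foot: the panel is clamped at an unknown setting up to 10 mm either way along x, to be felt.
- panel_top (a point): Middle of the front top edge of the panel at its middle setting (28 mm behind its foot, 53 mm up); the real one is off by up to 10 mm along x. A pushed plate rides up the panel with its leading edge (3 to 9 N at first, then less), then leans on this edge, and lies flat on the panel, 62 degrees from level and 87 mm high, once its low edge is at the foot; further push only loads the backstop, steeply.
- backstop_rear (a point): Middle of the rear edge of the backstop's base on the bench, 115 mm behind the origin. The base is 12 mm high, with two clamp knobs 36 mm high behind the panel. The plate left flat on the panel stays leaning, 30 mm of it showing above the panel. Pushed from behind that upper edge, over the panel, by about 60 mm, it passes upright and falls on its plain face. The clamps stand 20 N, no more.
- dish_a: Bystander: covered round clear dish, 57 mm wide, 19 mm high, beside the plate's path; origin under its centre.
- dish_b: Bystander: covered round clear dish, 57 mm wide, 19 mm high, on the bench behind the backstop; origin under its centre.
- marker: Bystander: black and grey marker pen lying on the bench beside the plate's path, 130 mm long (own x), 14 mm thick; origin under its middle.
- bottle: Bystander: amber glass bottle, 42 mm wide, 85 mm high, standing beside the backstop; origin under its centre.
- tip_box: Bystander: open grey box of pipette tips 120 x 85 mm, 53 mm high, on the robot's right; origin under its centre.
- timer: Bystander: white bench timer 62 x 62 mm, 18 mm high, on the robot's right; origin under its centre.
Things that resemble listed ones, but are neither listed nor needed, are in the scene too. What is shaped like the plate but green is not meant.

How it is judged:
By the outcome, as a careful person would: the job done as asked, in the order asked, and still so for the second after the job is handed in, with the robot touching nothing.
It also fails if it takes over 64 s, if anything falls off the work surface, if the arm or the gripper's body presses on something with over 40 N, if the wrist force passes 120 N, or if a joint passes its speed limit or range.

ROBOT

A 7-joint arm with a two-finger parallel gripper is mounted at the origin on the work surface. World frame = base frame: x ahead of the robot, y to its left, z up, the work surface at z = 0. Lengths are in m, angles in rad, forces in N, time in s.
With the tool pointing down it reaches from about 0.425 to 0.8 m from the base axis. Payload 8.3 kg.
Tool frame: the origin (TCP) lies at the very end of the fingers, on their centre line; the grasp point (between the pads) lies 19 mm behind it; z points along the fingers, y is the direction in which the jaws open and shut (so a half turn about z gives the same grasp; the last joint's range is limited). The gripper opens to 85 mm and grips with 20 to 120 N. Pads are 22 mm wide; open, the fingers measure 114 mm over their backs; the gripper's body (76 mm by 85 mm) begins 54 mm behind the grasp point. The pads swing forward as they close: fully open they stand 13 mm farther back than shut.
Start: joints at [-1.364, 0.383, 0.016, 1.37, -0.006, 1.388, -0.046], TCP at [0.167, 0.602, 0.231] pointing down, gripper open.
Joint ranges: [-2.95, 2.95], [-0.25, 2.06], [-1.52, 1.56], [0.18, 2.33], [-1.44, 4.58], [0.02, 2.06], [-3.01, 3.01]. Speed limits (rad/s): [2.39, 2.39, 3.01, 3.01, 3.14, 3.14, 3.14].

INTERFACE

Orientations are given as a rotation vector (axis times angle).
In Python, from cell import bot, optics, sign_off gives the robot as it stands. The module is installed in compiled form; this text tells all that it offers.
- The arm moves only by the tool move_arm, never from a script. Its argument "targets" is a list of rows, each an object of numbers: "dx", "dy", "dz": the shift along the tool's x, y, z in m; "ax", "ay", "az": the turn, a rotation vector about the tool's x, y, z in rad; "grip": the opening, from -1 (shut) to 1 (fully open), so that 0 is half open. In form: [{"dx": .., "dy": .., "dz": .., "ax": .., "ay": .., "az": .., "grip": ..}, ...]. A call has 1 to 10 rows; each row is the pose to reach, as a shift and turn from the pose commanded when the call began, along the tool's axes at that moment; what a row does not reach only later rows make up. A row lasts 1/8 s, in which the tool goes at most 62.5 mm and 10.7 degrees, less where a joint would pass 70% of its speed; a pose out of reach is approached as far as the arm can. A call with a gripper value outside its range is refused whole. The fingers move at their own pace and stop on an object; "newtons" is the grip in N (left out, the last holds). Time passes only in rows, so rows that repeat a pose let the fingers close. It gives the time, the measured TCP pose, the force and the opening at its end, in the units of the state.
- bot.get_obs(): the state, without advancing time (a new reading comes with each control period).
- optics.camera(name): name is "scene" or "side" or "wrist"; returns a dict with "frame" (420x560x3 uint8, red, green, blue), "depth" (420x560 float32, m along the optical axis (not along the pixel's ray), 0 where there is no reading), "vertical_fov" (degrees; the focal length in pixels is half the picture's height over the tangent of half this angle, whatever the lens; pixels are square), "cx", "cy" (the principal point, pixels), "T" (4x4, takes a point from camera to world coordinates). Camera axes: x right, y down, z forward; pixel columns grow to the right and rows downward; lengths in m; the calibration is good to about 2 mm. A picture is of the moment at which its call begins.
- sign_off(): hands the job in, once; it reports no verdict.
The state is a dict: "clock": time; "q": joint angles; "qvel": joint speeds; "effort": joint torques, N m; "eef_pos": TCP position; "ee_rot": TCP orientation; "ft_force": force on the tool from outside, world axes, zero at the start; "wrist_torque": the same for the moment, N m; "gripper_width": finger opening in m.
Only numpy, scipy, OpenCV 4.12 (cv2) and the standard library are available. Lean on these libraries where they do the work, as an engineer would, in place of code of your own. Each camera call takes 0.05 s, during which the arm holds its last target.

## Working session

There is one attempt and no reset: what is moved stays moved. The work goes in short steps, Python scripts to look and compute and a tool call to move; the robot and the scene stay as the last step left them, time stands still between calls to the robot, and variables do not carry over. Pictures are saved under pics/ and viewed, and the job is handed in when it is done.

Besides the shell and the picture viewer there is one more tool, called after "Emit:" by a JSON object that holds its "fn" and its "kwargs". move_arm: Moves the arm, as the interface text tells. Its arguments: {"type":"object","properties":{"targets":{"type":"array"},"newtons":{"type":"number"}},"required":["targets"]}

```bash
mkdir -p pics; cat > h.py <<'E'
import numpy as np, cv2
from cell import bot, optics
from scipy.spatial.transform import Rotation as R
def shot(n,tag):
    c=optics.camera(n); cv2.imwrite(f'pics/{tag}.png',c['frame'][:,:,::-1]); np.savez(f'pics/{tag}.npz',**c); return c
def cloud(c):
    f=210/np.tan(np.radians(c['vertical_fov'])/2); d=c['depth']
    v,u=np.mgrid[:420,:560]
    P=np.stack([(u-c['cx'])/f*d,(v-c['cy'])/f*d,d,np.ones_like(d)],-1)@np.array(c['T']).T
    P[d==0]=np.nan
    return P[...,:3]
E
python3 - <<'E'
from h import *
print(bot.get_obs())
for n in ('scene','side','wrist'):
    c=shot(n,n+'0'); print(n,c['vertical_fov'],c['cx'],c['cy'],np.round(c['T'],3).tolist())
E
```

```text
{'clock': 0.0, 'q': array([-1.36389919,  0.38422329,  0.01635436,  1.37115282, -0.00631584,
        1.38819689, -0.04650619]), 'qvel': array([ 6.68971992e-04, -1.66375476e-03, -1.25947872e-03,  1.14528182e-05,
        9.66737400e-04, -9.24430894e-04, -8.07715298e-04]), 'effort': array([ 4.93762800e-04, -6.27600503e+01,  8.44680034e-01, -3.71842289e+01,
        1.66109222e-02,  1.38521558e-02,  7.60772821e-06]), 'eef_pos': array([0.16640032, 0.60192168, 0.23028858]), 'ee_rot': array([-4.22365144e-01, -3.11281881e+00,  3.00924837e-03]), 'ft_force': array([ 0.13599493,  0.4253759 , -0.89364152]), 'wrist_torque': array([ 0.04386206,  0.01011067, -0.02653352]), 'gripper_width': 0.0857449619484624}
scene 45.098866973914404 273.99954490843766 203.71429200997719 [[-0.788, 0.434, -0.436, 1.076], [0.615, 0.559, -0.556, 0.688], [0.003, -0.707, -0.708, 0.926], [0.0, 0.0, 0.0, 1.0]]
side 54.91824565455146 282.1495220033267 212.0114351908947 [[0.909, -0.286, 0.302, 0.269], [-0.416, -0.654, 0.632, -0.56], [0.017, -0.7, -0.714, 0.689], [0.0, 0.0, 0.0, 1.0]]
wrist 61.42300438382925 279.5622159411938 205.54015479013768 [[0.267, 0.912, 0.311, 0.087], [0.964, -0.252, -0.087, 0.623], [-0.001, 0.323, -0.946, 0.373], [0.0, 0.0, 0.0, 1.0]]
```

View pics/scene0.png

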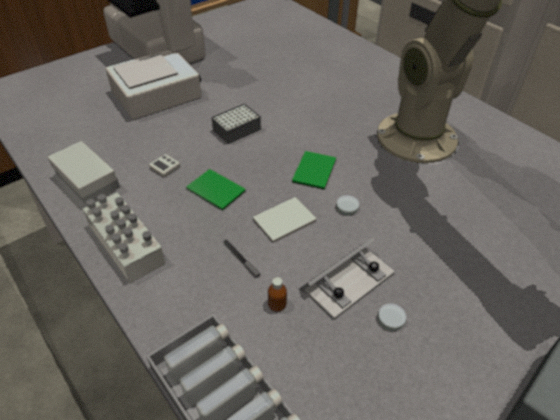

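View pics/side0.png

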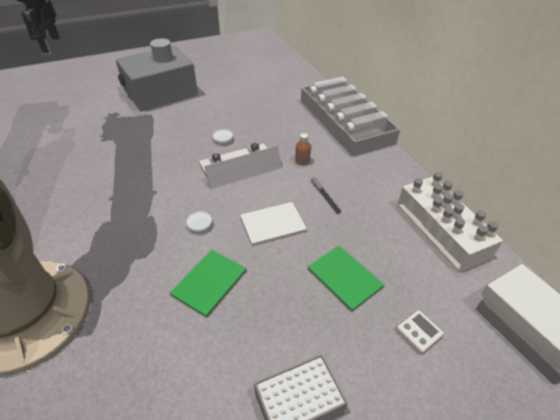

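View pics/wrist0.png

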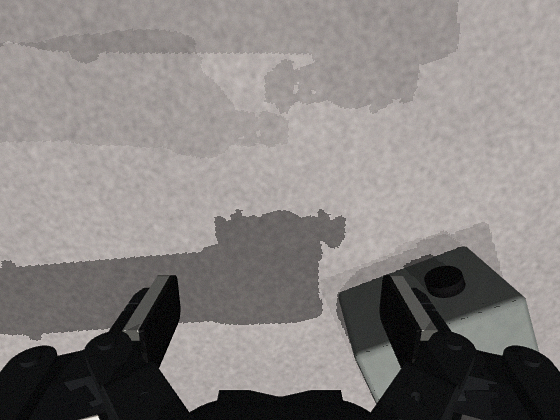

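The plate is the plain white slab at scene (284,219) and side (273,223). The green ones, at scene (216,188) and (315,170), are decoys. The backstop is at scene (348,280) with its panel facing the plate. The dishes are at scene (347,205) and (392,317), the marker at (241,257) and the bottle at (278,295).

```bash
python3 - <<'E'
from h import *
S={}
for n,(u,v),bx in (('scene',(284,219),(240,190,330,250)),('side',(273,223),(230,195,315,250))):
    c=dict(np.load(f'pics/{n}0.npz')); P=cloud(c); img=c['frame']
    x0,y0,x1,y1=bx
    m=np.zeros((420,560),np.uint8)
    g=img.min(2)
    sub=(g>np.percentile(g[y0:y1,x0:x1],30))
    zz=(P[...,2]>0.006)&(P[...,2]<0.02)
    mm=(img[...,0].astype(int)>170)
    for nm,k in(('col',mm),('z',zz)):
        m[:]=0; m[y0:y1,x0:x1]=k[y0:y1,x0:x1]
        nl,lab,st,ce=cv2.connectedComponentsWithStats(m)
        i=lab[v,u]; 
        if i==0: print(n,nm,'none',img[v,u],P[v,u]);continue
        q=P[lab==i]; q=q[~np.isnan(q[:,0])]
        q=q[np.abs(q[:,2]-np.median(q[:,2]))<.004]
        r=cv2.minAreaRect(q[:,:2].astype(np.float32)*1000)
        print(n,nm,st[i],r,np.median(q[:,2]),q.mean(0))
    # backstop points
    bb=(295,235,400,320) if n=='scene' else (195,138,288,190)
    q=P[bb[1]:bb[3],bb[0]:bb[2]].reshape(-1,3); q=q[~np.isnan(q[:,0])]
    S[n]=q
    b=q[(q[:,2]>.006)&(q[:,2]<.018)]; t=q[(q[:,2]>.042)&(q[:,2]<.07)]
    for nm,k in(('base',b),('top',t)):
        print(n,nm,len(k),cv2.minAreaRect(k[:,:2].astype(np.float32)*1000),k.mean(0),k[:,2].max())
    cr=img[bb[1]-10:bb[3]+10,bb[0]-70:bb[2]+10] if n=='scene' else img[120:250,180:330]
    cv2.imwrite(f'pics/{n}crop.png',cv2.resize(cr[:,:,::-1],None,fx=4,fy=4,interpolation=cv2.INTER_CUBIC))
    print(cr.shape)
E
```

```text
scene col [ 255  198   60   41 1287] ((520.851318359375, 23.048276901245117), (91.61693572998047, 127.34391021728516), 86.38081359863281) 0.013131842332149202 [0.52300159 0.02442594 0.01313486]
scene z [ 252  197   64   45 1505] ((522.7227783203125, 22.23596954345703), (95.12858581542969, 131.8843536376953), 85.36689758300781) 0.013043525151962554 [0.5247435  0.02411903 0.01299692]
scene base 2290 ((520.6378784179688, 241.45779418945312), (232.74581909179688, 230.545166015625), 48.05240249633789) [0.53468643 0.26678426 0.01287867] 0.017981955180131126
scene top 332 ((526.7706298828125, 232.15081787109375), (200.01260375976562, 21.405773162841797), 0.9849883913993835) [0.53237369 0.2307056  0.05106583] 0.05845018798699819
(105, 185, 3)
side col [ 240  195   67   48 1866] ((523.3037109375, 20.19842529296875), (93.88147735595703, 130.7220916748047), 85.04429626464844) 0.011909828972274328 [0.52179339 0.01921276 0.01185394]
side z [ 241  203   66   42 1748] ((523.3160400390625, 20.08664321899414), (94.26275634765625, 130.71624755859375), 85.16431427001953) 0.011837298527885176 [0.52138007 0.01743687 0.01177488]
side base 766 ((526.960693359375, 287.71124267578125), (200.0914764404297, 182.28643798828125), 1.0792300701141357) [0.5206916  0.25382217 0.01226877] 0.017990006099139477
side top 424 ((528.403076171875, 225.6067352294922), (200.0820770263672, 18.12131118774414), 1.1166027784347534) [0.5257794  0.22312383 0.04789436] 0.0541588595360486
(130, 150, 3)
```

```bash
python3 - <<'E'
import cv2
a=cv2.imread('pics/scene0.png')[180:330,220:420]; cv2.imwrite('pics/sc.png',cv2.resize(a,None,fx=4,fy=4,interpolation=cv2.INTER_CUBIC))
a=cv2.imread('pics/side0.png')[120:250,180:340]; cv2.imwrite('pics/sd.png',cv2.resize(a,None,fx=4.5,fy=4.5,interpolation=cv2.INTER_CUBIC))
E
```

```text
(no output)
```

View pics/sc.png

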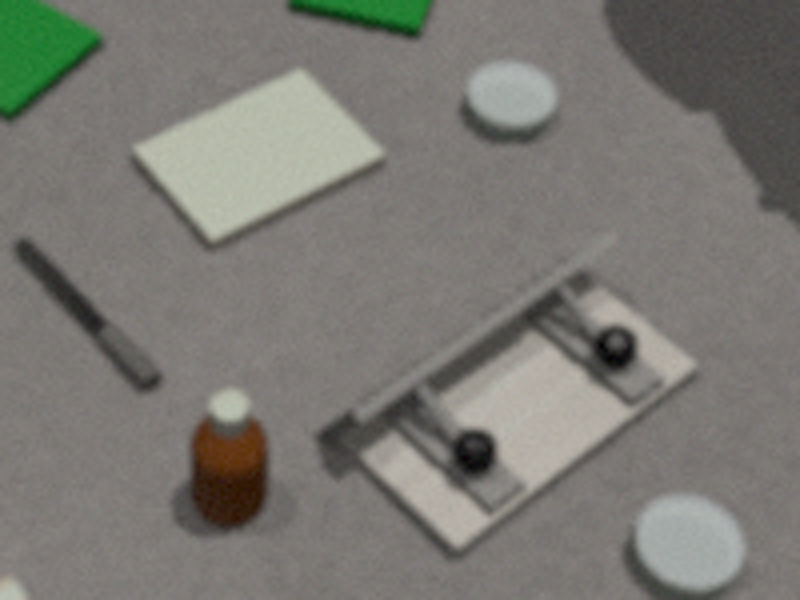

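View pics/sd.png

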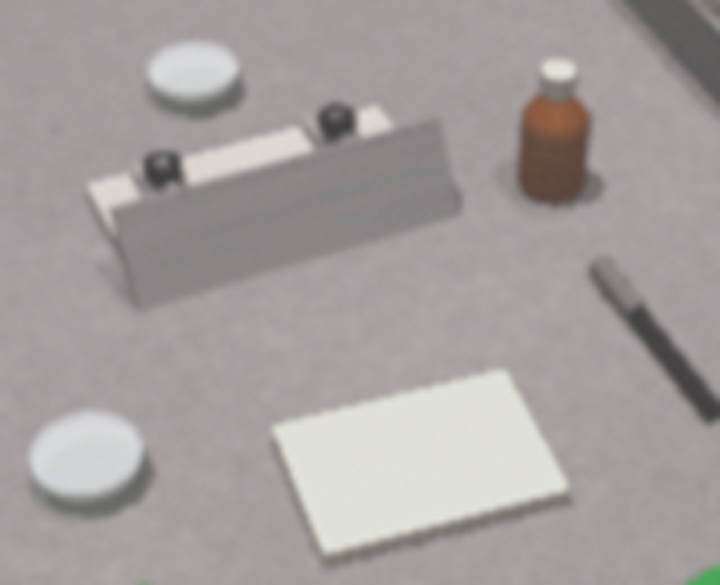

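```bash
python3 - <<'E'
from h import *
c=dict(np.load('pics/side0.npz')); P=cloud(c)
q=P[138:190,195:288].reshape(-1,3); q=q[~np.isnan(q[:,0])]
# panel front: known lean; select pts near plane y = y0 + z*tan28
s=q[:,1]-q[:,0]*np.tan(np.radians(1.1))-q[:,2]*np.tan(np.radians(28))
k=(q[:,2]>.012)&(q[:,2]<.045)&(q[:,0]>.45)&(q[:,0]<.6)
h,e=np.histogram(s[k],bins=np.arange(.1,.3,.003)); i=h.argmax(); print(e[i],h[i-3:i+4])
kk=k&(abs(s-e[i])<.008); A=np.c_[q[kk][:,[0,2]],np.ones(kk.sum())]
w=np.linalg.lstsq(A,q[kk][:,1],rcond=None)[0]; print('y=',w,'foot y at x=.525',w[0]*.525+w[2])
for n,pts in (('scene',dict(dish_a=(347,205),dish_b=(392,317),bottle=(278,295),mA=(227,241),mB=(257,272))),('side',dict(dish_a=(199,222),dish_b=(222,136),mA=(314,180),mB=(337,210)))):
    P=cloud(dict(np.load(f'pics/{n}0.npz')))
    for k,(u,v) in pts.items(): print(n,k,np.nanmedian(P[v-2:v+3,u-2:u+3].reshape(-1,3),0).round(3))
# base outline scene
P=cloud(dict(np.load('pics/scene0.npz')))
q=P[245:315,305:396].reshape(-1,3); q=q[(q[:,2]>.008)&(q[:,2]<.016)]
print('base y max',np.nanpercentile(q[:,1],98), 'x',np.nanpercentile(q[:,0],[2,98]))
o=bot.get_obs(); Rm=R.from_rotvec(o['ee_rot']).as_matrix(); print(Rm.round(3))
for t in ((.45,.35,.23),(.522,-.08,.12)): print(t,(Rm.T@(np.array(t)-o['eef_pos'])).round(4))
E
```

```text
0.18700000000000008 [  1  40 326 365  70   3   0]
y= [0.02231102 0.53015158 0.18573433] foot y at x=.525 0.19744761000904318
scene dish_a [0.373 0.093 0.02 ]
scene dish_b [0.529 0.387 0.019]
scene bottle [0.697 0.22  0.058]
scene mA [ 0.678 -0.003  0.01 ]
scene mB [0.677 0.118 0.013]
side dish_a [0.367 0.08  0.019]
side dish_b [0.521 0.375 0.019]
side mA [0.678 0.112 0.012]
side mB [ 0.678 -0.004  0.01 ]
base y max 0.3072300091606597 x [0.43441866 0.61996432]
[[-0.964  0.266 -0.   ]
 [ 0.266  0.964 -0.002]
 [-0.    -0.002 -1.   ]]
(0.45, 0.35, 0.23) [-0.3405 -0.1673  0.0008]
(0.522, -0.08, 0.12) [-0.5244 -0.5624  0.1114]
```

Emit:
{"fn": "move_arm", "kwargs": {"targets": [{"dx": -0.057,"dy": -0.028,"dz": 0,"az": 0.15},{"dx": -0.114,"dy": -0.056,"dz": 0,"az": 0.3},{"dx": -0.17,"dy": -0.084,"dz": 0,"az": 0.45},{"dx": -0.227,"dy": -0.112,"dz": 0,"az": 0.6},{"dx": -0.284,"dy": -0.14,"dz": 0,"az": 0.75},{"dx": -0.34,"dy": -0.167,"dz": 0,"az": 0.9},{"dx": -0.37,"dy": -0.22,"dz": 0,"az": 1.0,"grip": 0},{"dx": -0.4,"dy": -0.275,"dz": 0,"az": 1.1,"grip": 0},{"dx": -0.43,"dy": -0.33,"dz": 0,"az": 1.2,"grip": 0},{"dx": -0.46,"dy": -0.385,"dz": 0,"az": 1.285,"grip": 0}]}}

```text
schema error: expected keys dx, dy, dz, ax, ay, az, grip
```

```bash
python3 - <<'E'
from h import *
for n in('scene','side'):
    c=dict(np.load(f'pics/{n}0.npz'));P=cloud(c);f=c['frame'].astype(int)
    m=((f[...,1]-f[...,0]>40)).astype(np.uint8)
    nl,lab,st,ce=cv2.connectedComponentsWithStats(m)
    for i in range(1,nl):
        if st[i,4]>300:
            q=P[lab==i];q=q[~np.isnan(q[:,0])&(q[:,2]<.03)]
            print(n,cv2.boxPoints(cv2.minAreaRect(q[:,:2].astype(np.float32)*1000)).round().tolist())
o=bot.get_obs(); Rm=R.from_rotvec(o['ee_rot']).as_matrix(); print(o['eef_pos'],o['clock'],o['gripper_width'],Rm.round(3))
E
```

```text
scene [[260.0, -71.0], [310.0, -146.0], [422.0, -71.0], [371.0, 4.0]]
scene [[535.0, -121.0], [568.0, -248.0], [659.0, -224.0], [627.0, -97.0]]
side [[535.0, -118.0], [570.0, -251.0], [667.0, -225.0], [633.0, -92.0]]
side [[256.0, -65.0], [312.0, -149.0], [427.0, -74.0], [372.0, 11.0]]
[0.16643984 0.6020122  0.23048181] 0.15 0.0857041133164415 [[-0.964  0.266 -0.   ]
 [ 0.266  0.964 -0.002]
 [-0.    -0.002 -1.   ]]
```

Emit:
{"fn": "move_arm", "kwargs": {"targets": [{"dx": -0.057,"dy": -0.028,"dz": 0,"ax": 0,"ay": 0,"az": 0.15,"grip": 1},{"dx": -0.114,"dy": -0.056,"dz": 0,"ax": 0,"ay": 0,"az": 0.3,"grip": 1},{"dx": -0.17,"dy": -0.084,"dz": 0,"ax": 0,"ay": 0,"az": 0.45,"grip": 1},{"dx": -0.227,"dy": -0.112,"dz": 0,"ax": 0,"ay": 0,"az": 0.6,"grip": 1},{"dx": -0.284,"dy": -0.14,"dz": 0,"ax": 0,"ay": 0,"az": 0.75,"grip": 1},{"dx": -0.34,"dy": -0.167,"dz": 0,"ax": 0,"ay": 0,"az": 0.9,"grip": 0},{"dx": -0.37,"dy": -0.22,"dz": 0,"ax": 0,"ay": 0,"az": 1.0,"grip": 0},{"dx": -0.4,"dy": -0.275,"dz": 0,"ax": 0,"ay": 0,"az": 1.1,"grip": 0},{"dx": -0.43,"dy": -0.33,"dz": 0,"ax": 0,"ay": 0,"az": 1.2,"grip": 0},{"dx": -0.46,"dy": -0.385,"dz": 0,"ax": 0,"ay": 0,"az": 1.285,"grip": 0}]}}

```text
clock: 1.4
eef_pos: [0.5069, 0.1087, 0.2312]
ee_rot: [-2.207, -2.236, -0.0]
ft_force: [0.9, 0.5, -0.6]
gripper_width: 0.0427
```

```bash
cat > w.py <<'E'
from h import *
import sys
o=bot.get_obs(); Rm=R.from_rotvec(o['ee_rot']).as_matrix(); print(o['eef_pos'].round(4),o['clock'],o['gripper_width'],o['ft_force'].round(2)); print(Rm.round(3)); print('q',o['q'].round(2))
if len(sys.argv)>3:
    t=np.array([float(a) for a in sys.argv[1:4]]); print((Rm.T@(t-o['eef_pos'])).round(4))
E
python3 w.py .522 -.065 .1
```

```text
[0.5069 0.1087 0.2312] 1.4 0.04273723738790046 [ 0.9   0.46 -0.58]
[[-0.013  1.    -0.   ]
 [ 1.     0.013  0.   ]
 [ 0.    -0.    -1.   ]]
q [-0.74  0.16  0.53  1.68 -0.08  1.33 -0.18]
[-0.1739  0.0129  0.1312]
```

Emit:
{"fn": "move_arm", "kwargs": {"targets": [{"dx": -0.06,"dy": 0.005,"dz": 0,"ax": 0,"ay": 0,"az": 0,"grip": 0},{"dx": -0.12,"dy": 0.01,"dz": 0,"ax": 0,"ay": 0.05,"az": 0,"grip": 0},{"dx": -0.174,"dy": 0.015,"dz": 0.0,"ax": 0,"ay": 0.1,"az": 0,"grip": 0},{"dx": -0.174,"dy": 0.015,"dz": 0.06,"ax": 0,"ay": 0.1,"az": 0,"grip": 0},{"dx": -0.174,"dy": 0.015,"dz": 0.12,"ax": 0,"ay": 0.1,"az": 0,"grip": 0},{"dx": -0.174,"dy": 0.015,"dz": 0.17,"ax": 0,"ay": 0.1,"az": 0,"grip": 0},{"dx": -0.174,"dy": 0.015,"dz": 0.2,"ax": 0,"ay": 0.1,"az": 0,"grip": 0},{"dx": -0.174,"dy": 0.015,"dz": 0.215,"ax": 0,"ay": 0.1,"az": 0,"grip": 0},{"dx": -0.174,"dy": 0.015,"dz": 0.215,"ax": 0,"ay": 0.1,"az": 0,"grip": 0}]}}

```text
clock: 2.52
eef_pos: [0.5242, -0.0631, 0.0159]
ee_rot: [-2.152, -2.186, -0.106]
ft_force: [0.2, -0.8, 0.6]
gripper_width: 0.0429
```

```bash
python3 w.py; python3 - <<'E'
from h import *
for n in('side','wrist'): shot(n,n+'1')
a=cv2.imread('pics/side1.png')[150:310,160:360]; cv2.imwrite('pics/s1.png',cv2.resize(a,None,fx=4,fy=3.7,interpolation=cv2.INTER_CUBIC))
E
```

```text
[ 0.5242 -0.0631  0.0159] 2.525 0.042922812261390976 [ 0.2  -0.76  0.63]
[[-0.016  1.    -0.003]
 [ 0.995  0.016  0.1  ]
 [ 0.1   -0.001 -0.995]]
q [-0.35  0.46  0.59  1.88 -0.44  0.94  0.48]
```

View pics/s1.png

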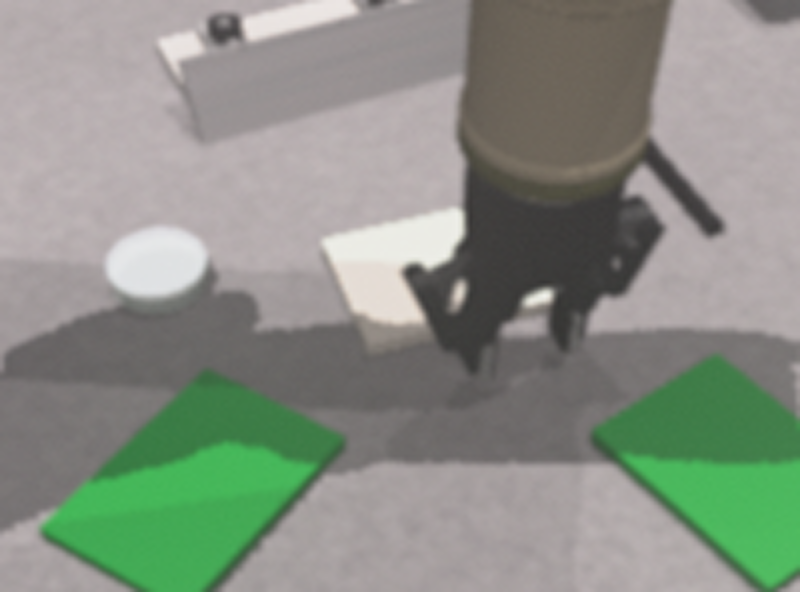

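View pics/wrist1.png

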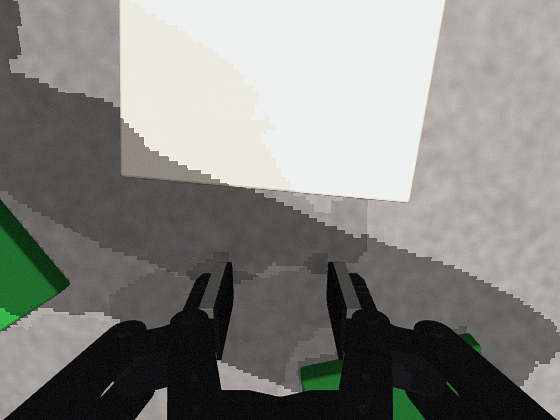

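The side view shows both fingertips behind the plate's trailing edge, between the green decoys. In the wrist view that edge runs from (120,177) to (410,201). Next I lower to feel the bench.

Emit:
{"fn": "move_arm", "kwargs": {"targets": [{"dx": 0,"dy": -0.003,"dz": 0.003,"ax": 0,"ay": 0,"az": 0,"grip": 0},{"dx": 0,"dy": -0.003,"dz": 0.006,"ax": 0,"ay": 0,"az": 0,"grip": 0},{"dx": 0,"dy": -0.003,"dz": 0.009,"ax": 0,"ay": 0,"az": 0,"grip": 0},{"dx": 0,"dy": -0.003,"dz": 0.011,"ax": 0,"ay": 0,"az": 0,"grip": 0},{"dx": 0,"dy": -0.003,"dz": 0.012,"ax": 0,"ay": 0,"az": 0,"grip": 0},{"dx": 0,"dy": -0.003,"dz": 0.012,"ax": 0,"ay": 0,"az": 0,"grip": 0}]}}

```text
clock: 3.38
eef_pos: [0.5216, -0.0619, 0.0043]
ee_rot: [-2.152, -2.187, -0.107]
ft_force: [0.4, -0.0, -0.1]
gripper_width: 0.0427
```

```bash
python3 w.py
```

```text
[ 0.5216 -0.0619  0.0043] 3.375 0.042702737606269636 [ 0.38 -0.04 -0.1 ]
[[-0.016  1.    -0.002]
 [ 0.995  0.016  0.1  ]
 [ 0.1   -0.    -0.995]]
q [-0.34  0.47  0.58  1.9  -0.45  0.91  0.49]
```

Emit:
{"fn": "move_arm", "kwargs": {"targets": [{"dx": 0,"dy": 0,"dz": 0.001,"ax": 0,"ay": 0,"az": 0,"grip": 0},{"dx": 0,"dy": 0,"dz": 0.002,"ax": 0,"ay": 0,"az": 0,"grip": 0},{"dx": 0,"dy": 0,"dz": 0.003,"ax": 0,"ay": 0,"az": 0,"grip": 0},{"dx": 0,"dy": 0,"dz": 0.003,"ax": 0,"ay": 0,"az": 0,"grip": 0}]}}

```text
clock: 3.88
eef_pos: [0.5215, -0.0616, 0.0013]
ee_rot: [-2.152, -2.187, -0.107]
ft_force: [-0.2, 0.2, -0.5]
gripper_width: 0.0427
```

Emit:
{"fn": "move_arm", "kwargs": {"targets": [{"dx": 0,"dy": 0,"dz": 0.001,"ax": 0,"ay": 0,"az": 0,"grip": 0},{"dx": 0,"dy": 0,"dz": 0.002,"ax": 0,"ay": 0,"az": 0,"grip": 0},{"dx": 0,"dy": 0,"dz": 0.002,"ax": 0,"ay": 0,"az": 0,"grip": 0}]}}

```text
clock: 4.25
eef_pos: [0.5215, -0.0614, -0.0007]
ee_rot: [-2.152, -2.187, -0.107]
ft_force: [-0.4, -0.2, 0.4]
gripper_width: 0.0427
```

Emit:
{"fn": "move_arm", "kwargs": {"targets": [{"dx": 0,"dy": 0,"dz": 0.001,"ax": 0,"ay": 0,"az": 0,"grip": 0},{"dx": 0,"dy": 0,"dz": 0.001,"ax": 0,"ay": 0,"az": 0,"grip": 0}]}}

```text
clock: 4.5
eef_pos: [0.5217, -0.0614, -0.0011]
ee_rot: [-2.152, -2.187, -0.108]
ft_force: [-2.7, 0.6, 5.5]
gripper_width: 0.043
```

Emit:
{"fn": "move_arm", "kwargs": {"targets": [{"dx": 0,"dy": 0,"dz": -0.002,"ax": 0,"ay": 0,"az": 0,"grip": 0},{"dx": 0.01,"dy": 0,"dz": -0.001,"ax": 0,"ay": 0,"az": 0,"grip": 0},{"dx": 0.02,"dy": 0,"dz": 0.0,"ax": 0,"ay": 0,"az": 0,"grip": 0},{"dx": 0.025,"dy": 0,"dz": 0.0005,"ax": 0,"ay": 0,"az": 0,"grip": 0},{"dx": 0.03,"dy": 0,"dz": 0.001,"ax": 0,"ay": 0,"az": 0,"grip": 0},{"dx": 0.035,"dy": 0,"dz": 0.0015,"ax": 0,"ay": 0,"az": 0,"grip": 0},{"dx": 0.04,"dy": 0,"dz": 0.002,"ax": 0,"ay": 0,"az": 0,"grip": 0},{"dx": 0.045,"dy": 0,"dz": 0.0025,"ax": 0,"ay": 0,"az": 0,"grip": 0}]}}

```text
clock: 5.5
eef_pos: [0.5208, -0.0161, 0.0004]
ee_rot: [-2.152, -2.187, -0.107]
ft_force: [0.2, -1.0, 0.4]
gripper_width: 0.0426
```

```bash
python3 w.py; python3 - <<'E'
from h import *
for n in('wrist',): shot(n,n+'2')
E
```

```text
[ 5.208e-01 -1.610e-02  4.000e-04] 5.5 0.04258071128770483 [ 0.24 -0.99  0.37]
[[-0.016  1.    -0.002]
 [ 0.995  0.016  0.1  ]
 [ 0.1   -0.    -0.995]]
q [-0.42  0.46  0.57  1.92 -0.45  0.89  0.41]
```

View pics/wrist2.png

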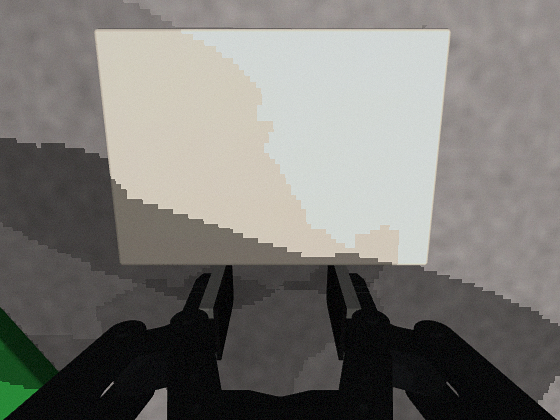

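The plate is square to the fingers: its trailing edge is level, from (120,265) to (428,265), and centred on them. I keep pushing.

Emit:
{"fn": "move_arm", "kwargs": {"targets": [{"dx": 0.008,"dy": 0,"dz": 0.0008,"ax": 0,"ay": 0,"az": 0,"grip": 0},{"dx": 0.016,"dy": 0,"dz": 0.0016,"ax": 0,"ay": 0,"az": 0,"grip": 0},{"dx": 0.024,"dy": 0,"dz": 0.0024,"ax": 0,"ay": 0,"az": 0,"grip": 0},{"dx": 0.032,"dy": 0,"dz": 0.0032,"ax": 0,"ay": 0,"az": 0,"grip": 0},{"dx": 0.04,"dy": 0,"dz": 0.004,"ax": 0,"ay": 0,"az": 0,"grip": 0},{"dx": 0.048,"dy": 0,"dz": 0.0048,"ax": 0,"ay": 0,"az": 0,"grip": 0},{"dx": 0.056,"dy": 0,"dz": 0.0056,"ax": 0,"ay": 0,"az": 0,"grip": 0},{"dx": 0.064,"dy": 0,"dz": 0.0064,"ax": 0,"ay": 0,"az": 0,"grip": 0},{"dx": 0.072,"dy": 0,"dz": 0.0072,"ax": 0,"ay": 0,"az": 0,"grip": 0},{"dx": 0.08,"dy": 0,"dz": 0.008,"ax": 0,"ay": 0,"az": 0,"grip": 0}]}}

```text
clock: 6.8
eef_pos: [0.5195, 0.0646, 0.0004]
ee_rot: [-2.152, -2.187, -0.107]
ft_force: [0.3, -1.3, -0.5]
gripper_width: 0.0427
```

Emit:
{"fn": "move_arm", "kwargs": {"targets": [{"dx": 0.004,"dy": 0,"dz": 0.0004,"ax": 0,"ay": 0,"az": 0,"grip": 0},{"dx": 0.008,"dy": 0,"dz": 0.0008,"ax": 0,"ay": 0,"az": 0,"grip": 0},{"dx": 0.012,"dy": 0,"dz": 0.0012,"ax": 0,"ay": 0,"az": 0,"grip": 0},{"dx": 0.016,"dy": 0,"dz": 0.0016,"ax": 0,"ay": 0,"az": 0,"grip": 0},{"dx": 0.02,"dy": 0,"dz": 0.002,"ax": 0,"ay": 0,"az": 0,"grip": 0}]}}

```text
clock: 7.42
eef_pos: [0.5192, 0.0844, 0.0004]
ee_rot: [-2.152, -2.187, -0.108]
ft_force: [0.1, -0.9, 0.3]
gripper_width: 0.0425
```

Emit:
{"fn": "move_arm", "kwargs": {"targets": [{"dx": 0.003,"dy": 0,"dz": 0.0003,"ax": 0,"ay": 0,"az": 0,"grip": 0},{"dx": 0.006,"dy": 0,"dz": 0.0006,"ax": 0,"ay": 0,"az": 0,"grip": 0},{"dx": 0.009,"dy": 0,"dz": 0.0009,"ax": 0,"ay": 0,"az": 0,"grip": 0}]}}

```text
clock: 7.8
eef_pos: [0.5191, 0.0934, 0.0004]
ee_rot: [-2.152, -2.187, -0.107]
ft_force: [0.4, -0.1, -0.3]
gripper_width: 0.0428
```

Emit:
{"fn": "move_arm", "kwargs": {"targets": [{"dx": 0.002,"dy": 0,"dz": 0.0002,"ax": 0,"ay": 0,"az": 0,"grip": 0},{"dx": 0.004,"dy": 0,"dz": 0.0004,"ax": 0,"ay": 0,"az": 0,"grip": 0},{"dx": 0.006,"dy": 0,"dz": 0.0006,"ax": 0,"ay": 0,"az": 0,"grip": 0}]}}

```text
clock: 8.18
eef_pos: [0.5191, 0.0985, 0.0004]
ee_rot: [-2.154, -2.187, -0.107]
ft_force: [0.3, -3.4, -0.1]
gripper_width: 0.0426
```

```bash
python3 w.py; python3 - <<'E'
from h import *
for n in('side','scene','wrist'): shot(n,n+'3')
a=cv2.imread('pics/scene3.png')[180:330,220:420]; b=cv2.imread('pics/side3.png')[120:270,160:360]; cv2.imwrite('pics/s3.png',cv2.resize(np.hstack([a,b]),None,fx=2,fy=2,interpolation=cv2.INTER_CUBIC))
E
```

```text
[5.191e-01 9.850e-02 4.000e-04] 8.175 0.04259140290875381 [ 0.26 -3.36 -0.12]
[[-0.015  1.    -0.002]
 [ 0.995  0.015  0.099]
 [ 0.099  0.    -0.995]]
q [-0.62  0.46  0.54  1.92 -0.44  0.86  0.18]
```

View pics/s3.png

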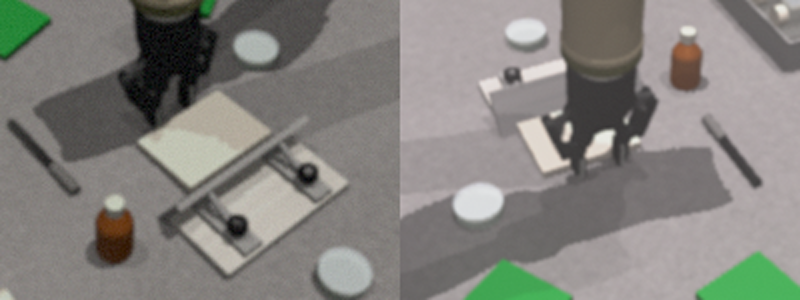

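View pics/wrist3.png

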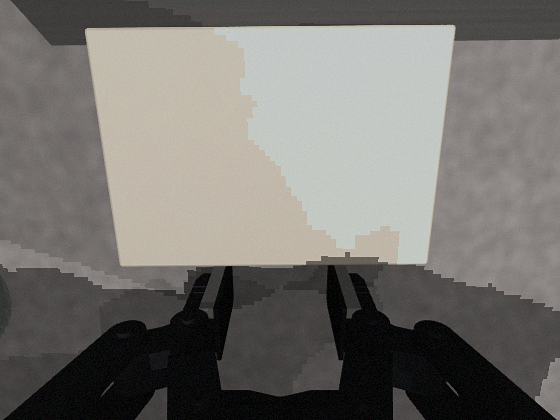

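The leading edge has reached the panel, with a force of 3.4 N at TCP y = 0.0985. In the wrist view it runs from (86,28) to (455,25), parallel to the panel. I continue in small steps.

Emit:
{"fn": "move_arm", "kwargs": {"targets": [{"dx": 0.002,"dy": 0,"dz": 0.0002,"ax": 0,"ay": 0,"az": 0,"grip": 0},{"dx": 0.004,"dy": 0,"dz": 0.0004,"ax": 0,"ay": 0,"az": 0,"grip": 0}]}}

```text
clock: 8.57
eef_pos: [0.5189, 0.1034, 0.0004]
ee_rot: [-2.152, -2.187, -0.108]
ft_force: [-0.7, -2.9, 0.9]
gripper_width: 0.0423
```

Emit:
{"fn": "move_arm", "kwargs": {"targets": [{"dx": 0.002,"dy": 0,"dz": 0.0002,"ax": 0,"ay": 0,"az": 0,"grip": 0},{"dx": 0.004,"dy": 0,"dz": 0.0004,"ax": 0,"ay": 0,"az": 0,"grip": 0}]}}

```text
clock: 8.82
eef_pos: [0.5188, 0.1077, 0.0004]
ee_rot: [-2.152, -2.187, -0.108]
ft_force: [0.7, -1.9, -0.4]
gripper_width: 0.0426
```

```bash
python3 w.py; python3 - <<'E'
from h import *
for n in('scene',): shot(n,n+'4')
a=cv2.imread('pics/scene4.png')[180:330,220:420]; cv2.imwrite('pics/s4.png',cv2.resize(a,None,fx=4,fy=4,interpolation=cv2.INTER_CUBIC))
E
```

```text
[5.188e-01 1.077e-01 4.000e-04] 8.825 0.04256529717681721 [ 0.7  -1.87 -0.4 ]
[[-0.016  1.    -0.002]
 [ 0.995  0.016  0.1  ]
 [ 0.1   -0.    -0.995]]
q [-0.64  0.46  0.54  1.92 -0.44  0.86  0.16]
```

View pics/s4.png

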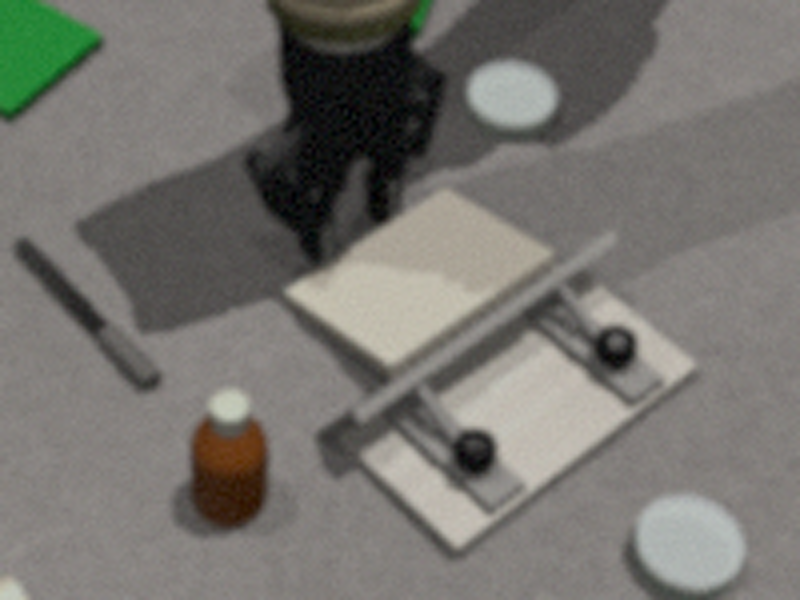

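The plate is riding up, with its leading edge lifted at (395,365)-(550,250) in the crop.

Emit:
{"fn": "move_arm", "kwargs": {"targets": [{"dx": 0.004,"dy": 0,"dz": 0.0004,"ax": 0,"ay": 0,"az": 0,"grip": 0},{"dx": 0.008,"dy": 0,"dz": 0.0008,"ax": 0,"ay": 0,"az": 0,"grip": 0},{"dx": 0.012,"dy": 0,"dz": 0.0012,"ax": 0,"ay": 0,"az": 0,"grip": 0},{"dx": 0.016,"dy": 0,"dz": 0.0016,"ax": 0,"ay": 0,"az": 0,"grip": 0},{"dx": 0.02,"dy": 0,"dz": 0.002,"ax": 0,"ay": 0,"az": 0,"grip": 0}]}}

```text
clock: 9.5
eef_pos: [0.5184, 0.1278, 0.0004]
ee_rot: [-2.152, -2.187, -0.107]
ft_force: [0.3, -1.9, -0.7]
gripper_width: 0.043
```

Emit:
{"fn": "move_arm", "kwargs": {"targets": [{"dx": 0.004,"dy": 0,"dz": 0.0004,"ax": 0,"ay": 0,"az": 0,"grip": 0},{"dx": 0.008,"dy": 0,"dz": 0.0008,"ax": 0,"ay": 0,"az": 0,"grip": 0},{"dx": 0.012,"dy": 0,"dz": 0.0012,"ax": 0,"ay": 0,"az": 0,"grip": 0},{"dx": 0.016,"dy": 0,"dz": 0.0016,"ax": 0,"ay": 0,"az": 0,"grip": 0},{"dx": 0.02,"dy": 0,"dz": 0.002,"ax": 0,"ay": 0,"az": 0,"grip": 0}]}}

```text
clock: 10.12
eef_pos: [0.5182, 0.1478, 0.0004]
ee_rot: [-2.152, -2.187, -0.108]
ft_force: [-0.2, -0.8, -0.8]
gripper_width: 0.0429
```

```bash
python3 w.py; python3 - <<'E'
from h import *
for n in('scene','side'): shot(n,n+'5')
a=cv2.imread('pics/scene5.png')[180:330,220:420]; b=cv2.imread('pics/side5.png')[100:250,160:360]; cv2.imwrite('pics/s5.png',cv2.resize(np.hstack([a,b]),None,fx=2,fy=2,interpolation=cv2.INTER_CUBIC))
E
```

```text
[5.182e-01 1.478e-01 4.000e-04] 10.125 0.04292421375344228 [-0.15 -0.85 -0.8 ]
[[-0.016  1.    -0.002]
 [ 0.995  0.016  0.1  ]
 [ 0.1   -0.    -0.995]]
q [-0.7   0.47  0.52  1.9  -0.44  0.86  0.08]
```

View pics/s5.png

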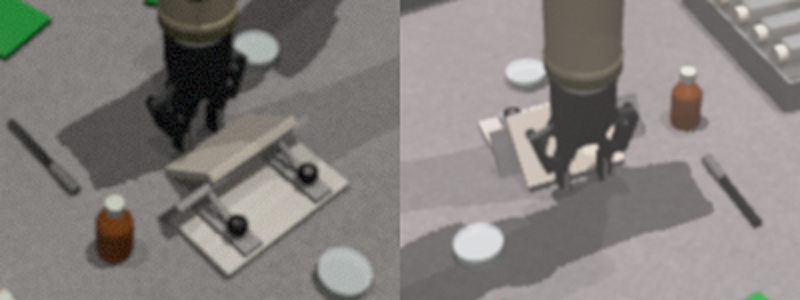

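The plate now leans over the panel's top edge. I'll go slower from here.

Emit:
{"fn": "move_arm", "kwargs": {"targets": [{"dx": 0.003,"dy": 0,"dz": 0.0003,"ax": 0,"ay": 0,"az": 0,"grip": 0},{"dx": 0.006,"dy": 0,"dz": 0.0006,"ax": 0,"ay": 0,"az": 0,"grip": 0},{"dx": 0.009,"dy": 0,"dz": 0.0009,"ax": 0,"ay": 0,"az": 0,"grip": 0},{"dx": 0.012,"dy": 0,"dz": 0.0012,"ax": 0,"ay": 0,"az": 0,"grip": 0},{"dx": 0.015,"dy": 0,"dz": 0.0015,"ax": 0,"ay": 0,"az": 0,"grip": 0}]}}

```text
clock: 10.85
eef_pos: [0.518, 0.1628, 0.0004]
ee_rot: [-2.152, -2.187, -0.107]
ft_force: [-0.3, -0.9, -1.0]
gripper_width: 0.0433
```

Emit:
{"fn": "move_arm", "kwargs": {"targets": [{"dx": 0.0015,"dy": 0,"dz": 0.00015,"ax": 0,"ay": 0,"az": 0,"grip": 0},{"dx": 0.003,"dy": 0,"dz": 0.0003,"ax": 0,"ay": 0,"az": 0,"grip": 0},{"dx": 0.0045,"dy": 0,"dz": 0.00045,"ax": 0,"ay": 0,"az": 0,"grip": 0},{"dx": 0.006,"dy": 0,"dz": 0.0006,"ax": 0,"ay": 0,"az": 0,"grip": 0}]}}

```text
clock: 11.35
eef_pos: [0.5179, 0.1686, 0.0004]
ee_rot: [-2.152, -2.187, -0.107]
ft_force: [0.2, -0.8, -1.5]
gripper_width: 0.0429
```

Emit:
{"fn": "move_arm", "kwargs": {"targets": [{"dx": 0.001,"dy": 0,"dz": 0.0001,"ax": 0,"ay": 0,"az": 0,"grip": 0},{"dx": 0.002,"dy": 0,"dz": 0.0002,"ax": 0,"ay": 0,"az": 0,"grip": 0},{"dx": 0.003,"dy": 0,"dz": 0.0003,"ax": 0,"ay": 0,"az": 0,"grip": 0}]}}

```text
clock: 11.72
eef_pos: [0.5179, 0.1716, 0.0005]
ee_rot: [-2.152, -2.187, -0.108]
ft_force: [0.4, -1.0, -0.4]
gripper_width: 0.0427
```

Emit:
{"fn": "move_arm", "kwargs": {"targets": [{"dx": 0.001,"dy": 0,"dz": 0.0001,"ax": 0,"ay": 0,"az": 0,"grip": 0},{"dx": 0.002,"dy": 0,"dz": 0.0002,"ax": 0,"ay": 0,"az": 0,"grip": 0}]}}

```text
clock: 11.98
eef_pos: [0.5178, 0.1737, 0.0004]
ee_rot: [-2.152, -2.187, -0.107]
ft_force: [0.1, -1.4, -0.5]
gripper_width: 0.0429
```

Emit:
{"fn": "move_arm", "kwargs": {"targets": [{"dx": 0.001,"dy": 0,"dz": 0.0001,"ax": 0,"ay": 0,"az": 0,"grip": 0},{"dx": 0.002,"dy": 0,"dz": 0.0002,"ax": 0,"ay": 0,"az": 0,"grip": 0}]}}

```text
clock: 12.22
eef_pos: [0.5178, 0.1757, 0.0004]
ee_rot: [-2.152, -2.187, -0.108]
ft_force: [0.4, -1.0, -1.1]
gripper_width: 0.0427
```

```bash
python3 w.py; python3 - <<'E'
from h import *
for n in('scene','side','wrist'): shot(n,n+'6')
a=cv2.imread('pics/scene6.png')[180:330,220:420]; b=cv2.imread('pics/side6.png')[100:250,160:360]; cv2.imwrite('pics/s6.png',cv2.resize(np.hstack([a,b]),None,fx=2,fy=2,interpolation=cv2.INTER_CUBIC))
E
```

```text
[5.178e-01 1.757e-01 4.000e-04] 12.225 0.042721266842804424 [ 0.38 -1.04 -1.12]
[[-0.016  1.    -0.002]
 [ 0.995  0.016  0.1  ]
 [ 0.1   -0.    -0.995]]
q [-0.74  0.48  0.52  1.88 -0.44  0.86  0.03]
```

View pics/s6.png

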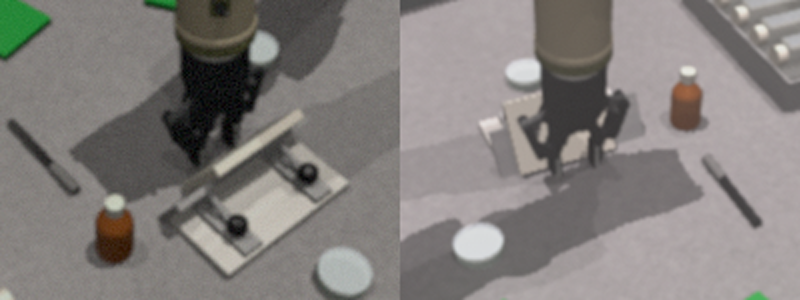

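View pics/wrist6.png

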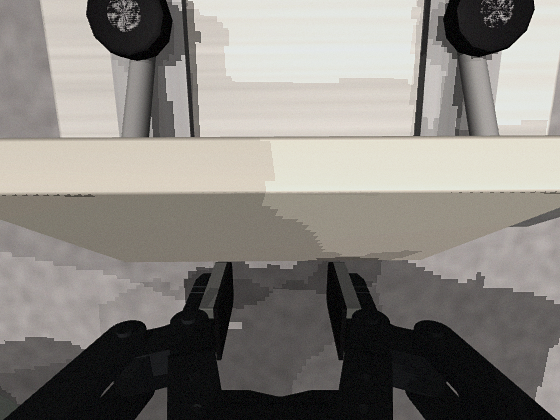

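The plate is nearly upright on the panel. In the wrist view its top edge is level between rows 137 and 192. Now 1 mm steps.

Emit:
{"fn": "move_arm", "kwargs": {"targets": [{"dx": 0.001,"dy": 0,"dz": 0.0001,"ax": 0,"ay": 0,"az": 0,"grip": 0},{"dx": 0.001,"dy": 0,"dz": 0.0001,"ax": 0,"ay": 0,"az": 0,"grip": 0}]}}

```text
clock: 12.62
eef_pos: [0.5178, 0.1767, 0.0004]
ee_rot: [-2.152, -2.187, -0.108]
ft_force: [-0.3, -1.2, -0.1]
gripper_width: 0.0429
```

Emit:
{"fn": "move_arm", "kwargs": {"targets": [{"dx": 0.001,"dy": 0,"dz": 0.0001,"ax": 0,"ay": 0,"az": 0,"grip": 0},{"dx": 0.001,"dy": 0,"dz": 0.0001,"ax": 0,"ay": 0,"az": 0,"grip": 0}]}}

```text
clock: 12.88
eef_pos: [0.5178, 0.1778, 0.0004]
ee_rot: [-2.152, -2.187, -0.108]
ft_force: [-0.7, -1.1, -0.9]
gripper_width: 0.0429
```

Emit:
{"fn": "move_arm", "kwargs": {"targets": [{"dx": 0.0007,"dy": 0,"dz": 0.0001,"ax": 0,"ay": 0,"az": 0,"grip": 0},{"dx": 0.0007,"dy": 0,"dz": 0.0001,"ax": 0,"ay": 0,"az": 0,"grip": 0}]}}

```text
clock: 13.12
eef_pos: [0.5178, 0.1783, 0.0004]
ee_rot: [-2.152, -2.187, -0.107]
ft_force: [-0.2, -2.1, -0.7]
gripper_width: 0.0428
```

Emit:
{"fn": "move_arm", "kwargs": {"targets": [{"dx": 0.0007,"dy": 0,"dz": 0.0001,"ax": 0,"ay": 0,"az": 0,"grip": 0},{"dx": 0.0007,"dy": 0,"dz": 0.0001,"ax": 0,"ay": 0,"az": 0,"grip": 0}]}}

```text
clock: 13.38
eef_pos: [0.5178, 0.1785, 0.0003]
ee_rot: [-2.153, -2.187, -0.107]
ft_force: [-0.5, -3.6, -0.3]
gripper_width: 0.0427
```

Emit:
{"fn": "move_arm", "kwargs": {"targets": [{"dx": 0.0005,"dy": 0,"dz": 0.0001,"ax": 0,"ay": 0,"az": 0,"grip": 0},{"dx": 0.0005,"dy": 0,"dz": 0.0001,"ax": 0,"ay": 0,"az": 0,"grip": 0}]}}

```text
clock: 13.62
eef_pos: [0.5178, 0.1786, 0.0003]
ee_rot: [-2.154, -2.187, -0.106]
ft_force: [-0.9, -5.9, 1.2]
gripper_width: 0.0426
```

Emit:
{"fn": "move_arm", "kwargs": {"targets": [{"dx": 0.0005,"dy": 0,"dz": 0.0001,"ax": 0,"ay": 0,"az": 0,"grip": 0},{"dx": 0.0005,"dy": 0,"dz": 0.0001,"ax": 0,"ay": 0,"az": 0,"grip": 0},{"dx": 0.0005,"dy": 0,"dz": 0.0001,"ax": 0,"ay": 0,"az": 0,"grip": 0}]}}

```text
clock: 14.0
eef_pos: [0.5178, 0.1787, 0.0002]
ee_rot: [-2.154, -2.186, -0.106]
ft_force: [-1.4, -6.0, 1.4]
gripper_width: 0.0425
```

```bash
python3 w.py; python3 - <<'E'
from h import *
c=shot('scene','scene7');P=cloud(c)
q=P[225:300,300:380].reshape(-1,3); q=q[(q[:,2]>.06)&(q[:,2]<.1)]
print(len(q),np.nanpercentile(q,[2,50,98],axis=0).round(4))
c=shot('wrist','wrist7');P=cloud(c)
q=P[120:260,150:410].reshape(-1,3); q=q[(q[:,2]>.02)&(q[:,2]<.075)&(q[:,0]>.45)&(q[:,0]<.59)]
A=np.c_[q[:,1],np.ones(len(q))]; 
# face plane z vs y
w=np.linalg.lstsq(A,q[:,2],rcond=None)[0]; print('slope deg',np.degrees(np.arctan(w[0])),len(q))
E
```

```text
[5.178e-01 1.787e-01 2.000e-04] 14.0 0.042498455598243064 [-1.39 -6.01  1.36]
[[-0.015  1.    -0.002]
 [ 0.995  0.015  0.099]
 [ 0.099 -0.    -0.995]]
q [-0.75  0.48  0.52  1.88 -0.44  0.86  0.02]
738 [[0.4578 0.1617 0.0616]
 [0.5381 0.1877 0.0836]
 [0.5833 0.2415 0.0984]]
slope deg 43.9704052739255 8262
```

View pics/wrist7.png

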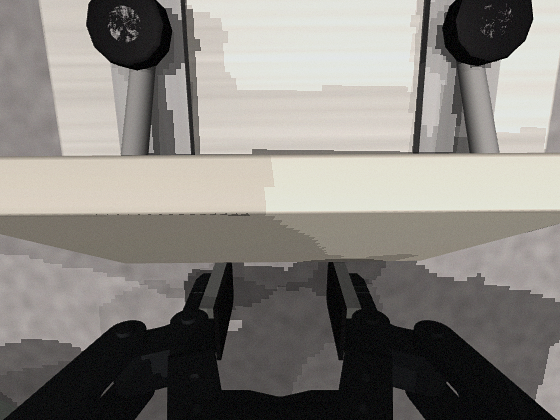

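```bash
python3 - <<'E'
from h import *
P=cloud(dict(np.load('pics/wrist7.npz')))
for nm,sl in (('face',np.s_[222:255,240:320]),('edge',np.s_[162:208,100:460])):
    q=P[sl].reshape(-1,3); q=q[~np.isnan(q[:,0])]
    m=q.mean(0);n=np.linalg.svd(q-m,full_matrices=False)[2][2]; n*=np.sign(n[2]); print(nm,m.round(4),n.round(3),'angle from vertical normal',np.degrees(np.arccos(n[2])).round(1),len(q))
for v in (160,185,208,216,250): print(v,P[v,280].round(4))
E
```

```text
face [0.5179 0.216  0.0601] [ 0.023 -0.883  0.468] angle from vertical normal 62.1 2629
edge [0.5177 0.2354 0.0854] [0.003 0.474 0.881] angle from vertical normal 28.3 16486
160 [0.5177 0.2398 0.0831]
185 [0.5177 0.2354 0.0859]
208 [0.5178 0.2314 0.0875]
216 [0.5178 0.2293 0.0854]
250 [0.5182 0.206  0.041 ]
```

The plain face measures 62.1° and the edge 28.3°, so the plate is flat on the panel. One more firm nudge, well below 20 N.

Emit:
{"fn": "move_arm", "kwargs": {"targets": [{"dx": 0.0005,"dy": 0,"dz": 0,"ax": 0,"ay": 0,"az": 0,"grip": 0},{"dx": 0.0005,"dy": 0,"dz": 0,"ax": 0,"ay": 0,"az": 0,"grip": 0},{"dx": 0.0005,"dy": 0,"dz": 0,"ax": 0,"ay": 0,"az": 0,"grip": 0}]}}

```text
clock: 14.48
eef_pos: [0.5178, 0.1787, 0.0002]
ee_rot: [-2.155, -2.186, -0.105]
ft_force: [-1.1, -7.1, 1.8]
gripper_width: 0.0431
```

Emit:
{"fn": "move_arm", "kwargs": {"targets": [{"dx": 0.0006,"dy": 0,"dz": 0,"ax": 0,"ay": 0,"az": 0,"grip": 0},{"dx": 0.0006,"dy": 0,"dz": 0,"ax": 0,"ay": 0,"az": 0,"grip": 0},{"dx": 0.0006,"dy": 0,"dz": 0,"ax": 0,"ay": 0,"az": 0,"grip": 0},{"dx": 0.0006,"dy": 0,"dz": 0,"ax": 0,"ay": 0,"az": 0,"grip": 0}]}}

```text
clock: 14.98
eef_pos: [0.5178, 0.1787, 0.0002]
ee_rot: [-2.155, -2.186, -0.105]
ft_force: [-0.9, -9.0, 2.5]
gripper_width: 0.0427
```

9 N, and the plate sits flat. I back off and rise.

Emit:
{"fn": "move_arm", "kwargs": {"targets": [{"dx": -0.002,"dy": 0,"dz": -0.001,"ax": 0,"ay": 0,"az": 0,"grip": 0},{"dx": -0.006,"dy": 0,"dz": -0.002,"ax": 0,"ay": 0,"az": 0,"grip": 0},{"dx": -0.02,"dy": 0,"dz": -0.004,"ax": 0,"ay": 0,"az": 0,"grip": 0},{"dx": -0.05,"dy": 0,"dz": -0.008,"ax": 0,"ay": 0,"az": 0,"grip": 0},{"dx": -0.06,"dy": 0,"dz": -0.06,"ax": 0,"ay": 0,"az": 0,"grip": 0},{"dx": -0.055,"dy": 0,"dz": -0.12,"ax": 0,"ay": -0.05,"az": 0,"grip": 0},{"dx": -0.05,"dy": 0,"dz": -0.15,"ax": 0,"ay": -0.1,"az": 0,"grip": 0},{"dx": -0.05,"dy": 0,"dz": -0.15,"ax": 0,"ay": -0.1,"az": 0,"grip": 0}]}}

```text
clock: 15.98
eef_pos: [0.5203, 0.1177, 0.1474]
ee_rot: [2.2, 2.24, 0.008]
ft_force: [0.6, -0.1, -0.5]
gripper_width: 0.0428
```

```bash
python3 w.py .521 .285 .14; python3 - <<'E'
from h import *
for n in('scene','side'): shot(n,n+'8')
a=cv2.imread('pics/scene8.png')[180:330,220:420]; b=cv2.imread('pics/side8.png')[100:250,160:360]; cv2.imwrite('pics/s8.png',cv2.resize(np.hstack([a,b]),None,fx=2,fy=2,interpolation=cv2.INTER_CUBIC))
E
```

```text
[0.5203 0.1177 0.1474] 15.975 0.042755340071281595 [ 0.65 -0.11 -0.48]
[[-0.018  1.     0.005]
 [ 1.     0.018  0.002]
 [ 0.002  0.005 -1.   ]]
q [-0.82  0.27  0.64  1.77 -0.18  1.15 -0.11]
[0.1672 0.0037 0.0078]
```

View pics/s8.png

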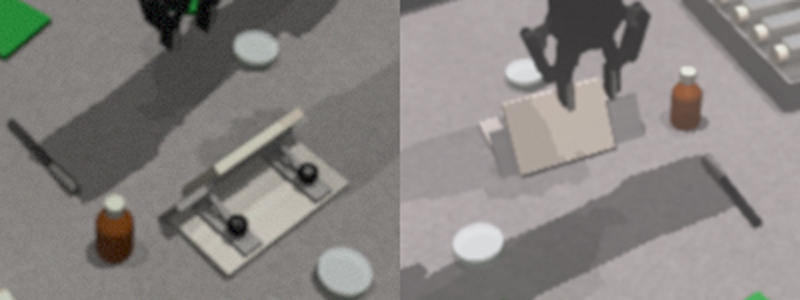

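The plate stays leaning. I go over and behind it, then down.

Emit:
{"fn": "move_arm", "kwargs": {"targets": [{"dx": 0.05,"dy": 0,"dz": 0,"ax": 0,"ay": 0,"az": 0,"grip": 0},{"dx": 0.1,"dy": 0,"dz": 0,"ax": 0,"ay": 0,"az": 0,"grip": 0},{"dx": 0.15,"dy": 0,"dz": 0,"ax": 0,"ay": 0,"az": 0,"grip": 0},{"dx": 0.165,"dy": 0,"dz": 0,"ax": 0,"ay": 0,"az": 0,"grip": 0},{"dx": 0.165,"dy": 0,"dz": 0,"ax": 0,"ay": 0,"az": 0,"grip": 0},{"dx": 0.165,"dy": 0,"dz": 0.04,"ax": 0,"ay": 0,"az": 0,"grip": 0},{"dx": 0.165,"dy": 0,"dz": 0.07,"ax": 0,"ay": 0,"az": 0,"grip": 0},{"dx": 0.165,"dy": 0,"dz": 0.082,"ax": 0,"ay": 0,"az": 0,"grip": 0},{"dx": 0.165,"dy": 0,"dz": 0.082,"ax": 0,"ay": 0,"az": 0,"grip": 0}]}}

```text
clock: 17.2
eef_pos: [0.5162, 0.2796, 0.0623]
ee_rot: [2.206, 2.237, -0.002]
ft_force: [-0.2, -0.9, -0.4]
gripper_width: 0.0423
```

```bash
python3 w.py; python3 - <<'E'
from h import *
for n in('scene','side'): shot(n,n+'9')
a=cv2.imread('pics/scene9.png')[180:330,220:420]; b=cv2.imread('pics/side9.png')[100:250,160:360]; cv2.imwrite('pics/s9.png',cv2.resize(np.hstack([a,b]),None,fx=2,fy=2,interpolation=cv2.INTER_CUBIC))
E
```

```text
[0.5162 0.2796 0.0623] 17.2 0.04233033239688519 [-0.18 -0.95 -0.41]
[[-0.014  1.    -0.001]
 [ 1.     0.014 -0.001]
 [-0.001 -0.001 -1.   ]]
q [-0.96  0.48  0.53  1.7  -0.27  1.03 -0.32]
```

View pics/s9.png

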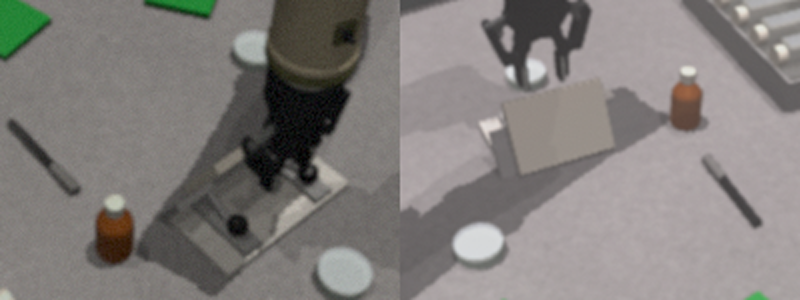

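The fingers are behind the plate's top edge, above the panel. Now I push back.

Emit:
{"fn": "move_arm", "kwargs": {"targets": [{"dx": -0.008,"dy": 0,"dz": 0,"ax": 0,"ay": 0,"az": 0,"grip": 0},{"dx": -0.016,"dy": 0,"dz": 0,"ax": 0,"ay": 0,"az": 0,"grip": 0},{"dx": -0.022,"dy": 0,"dz": 0,"ax": 0,"ay": 0,"az": 0,"grip": 0},{"dx": -0.026,"dy": 0,"dz": 0,"ax": 0,"ay": 0,"az": 0,"grip": 0},{"dx": -0.029,"dy": 0,"dz": 0,"ax": 0,"ay": 0,"az": 0,"grip": 0},{"dx": -0.032,"dy": 0,"dz": 0,"ax": 0,"ay": 0,"az": 0,"grip": 0},{"dx": -0.035,"dy": 0,"dz": 0,"ax": 0,"ay": 0,"az": 0,"grip": 0},{"dx": -0.038,"dy": 0,"dz": 0,"ax": 0,"ay": 0,"az": 0,"grip": 0}]}}

```text
clock: 18.3
eef_pos: [0.5167, 0.2433, 0.0626]
ee_rot: [-2.203, -2.239, 0.0]
ft_force: [0.3, -1.0, 0.3]
gripper_width: 0.0428
```

```bash
python3 w.py; python3 - <<'E'
from h import *
for n in('scene','side'): shot(n,n+'10')
a=cv2.imread('pics/scene10.png')[180:330,220:420]; b=cv2.imread('pics/side10.png')[100:250,160:360]; cv2.imwrite('pics/s10.png',cv2.resize(np.hstack([a,b]),None,fx=2,fy=2,interpolation=cv2.INTER_CUBIC))
E
```

```text
[0.5167 0.2433 0.0626] 18.3 0.042767012003038105 [ 0.29 -1.02  0.29]
[[-0.016  1.    -0.   ]
 [ 1.     0.016 -0.   ]
 [-0.    -0.    -1.   ]]
q [-0.92  0.45  0.54  1.75 -0.27  1.02 -0.26]
```

View pics/s10.png

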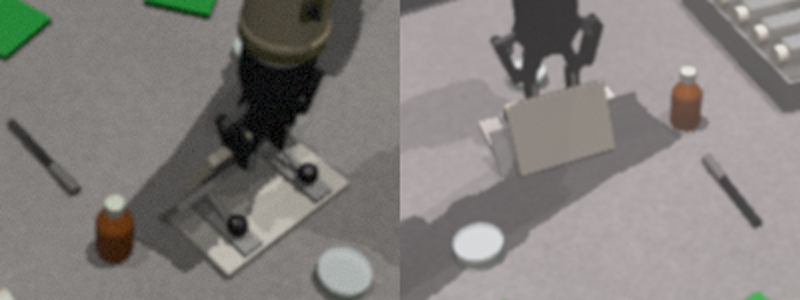

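Contact is light and the plate is lifting off. I continue.

Emit:
{"fn": "move_arm", "kwargs": {"targets": [{"dx": -0.004,"dy": 0,"dz": 0,"ax": 0,"ay": 0,"az": 0,"grip": 0},{"dx": -0.008,"dy": 0,"dz": 0,"ax": 0,"ay": 0,"az": 0,"grip": 0},{"dx": -0.012,"dy": 0,"dz": 0,"ax": 0,"ay": 0,"az": 0,"grip": 0},{"dx": -0.016,"dy": 0,"dz": 0,"ax": 0,"ay": 0,"az": 0,"grip": 0},{"dx": -0.02,"dy": 0,"dz": 0,"ax": 0,"ay": 0,"az": 0,"grip": 0}]}}

```text
clock: 19.02
eef_pos: [0.517, 0.2231, 0.0626]
ee_rot: [-2.204, -2.239, 0.0]
ft_force: [-1.0, 0.3, -0.1]
gripper_width: 0.0426
```

```bash
python3 w.py; python3 - <<'E'
from h import *
for n in('side','wrist'): shot(n,n+'11')
a=cv2.imread('pics/wrist11.png')[:300]; b=cv2.imread('pics/side11.png')[100:250,160:360]; cv2.imwrite('pics/s11.png',np.hstack([cv2.resize(a,(400,300)),cv2.resize(b,None,fx=2,fy=2,interpolation=cv2.INTER_CUBIC)]))
E
```

```text
[0.517  0.2231 0.0626] 19.025 0.042607769518540936 [-0.97  0.3  -0.15]
[[-0.016  1.    -0.   ]
 [ 1.     0.016 -0.   ]
 [-0.    -0.    -1.   ]]
q [-0.9   0.44  0.55  1.77 -0.26  1.01 -0.23]
```

View pics/s11.png

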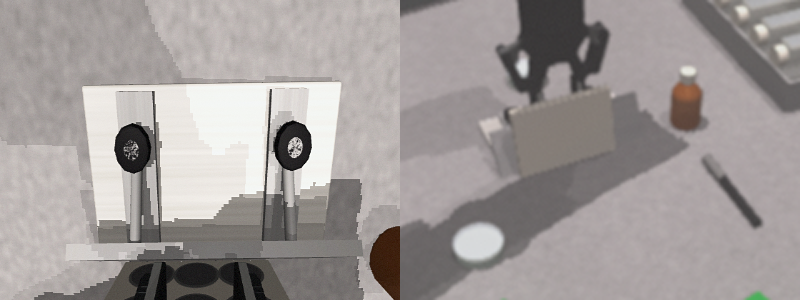

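The plate is becoming upright, and its wells are visible in the wrist view below the panel's top. I continue.

Emit:
{"fn": "move_arm", "kwargs": {"targets": [{"dx": -0.004,"dy": 0,"dz": 0,"ax": 0,"ay": 0,"az": 0,"grip": 0},{"dx": -0.008,"dy": 0,"dz": 0,"ax": 0,"ay": 0,"az": 0,"grip": 0},{"dx": -0.012,"dy": 0,"dz": 0,"ax": 0,"ay": 0,"az": 0,"grip": 0},{"dx": -0.016,"dy": 0,"dz": 0,"ax": 0,"ay": 0,"az": 0,"grip": 0},{"dx": -0.02,"dy": 0,"dz": 0,"ax": 0,"ay": 0,"az": 0,"grip": 0},{"dx": -0.024,"dy": 0,"dz": 0,"ax": 0,"ay": 0,"az": 0,"grip": 0}]}}

```text
clock: 19.88
eef_pos: [0.5174, 0.1991, 0.0627]
ee_rot: [2.204, 2.239, -0.0]
ft_force: [0.0, -0.5, -0.0]
gripper_width: 0.043
```

```bash
python3 w.py; python3 - <<'E'
from h import *
for n in('side','scene'): shot(n,n+'12')
a=cv2.imread('pics/scene12.png')[180:330,220:420]; b=cv2.imread('pics/side12.png')[100:250,160:360]; cv2.imwrite('pics/s12.png',cv2.resize(np.hstack([a,b]),None,fx=2,fy=2,interpolation=cv2.INTER_CUBIC))
E
```

```text
[0.5174 0.1991 0.0627] 19.875 0.04298961159686993 [ 0.03 -0.46 -0.03]
[[-0.016  1.    -0.   ]
 [ 1.     0.016 -0.   ]
 [-0.    -0.    -1.   ]]
q [-0.87  0.42  0.56  1.79 -0.26  1.   -0.2 ]
```

View pics/s12.png

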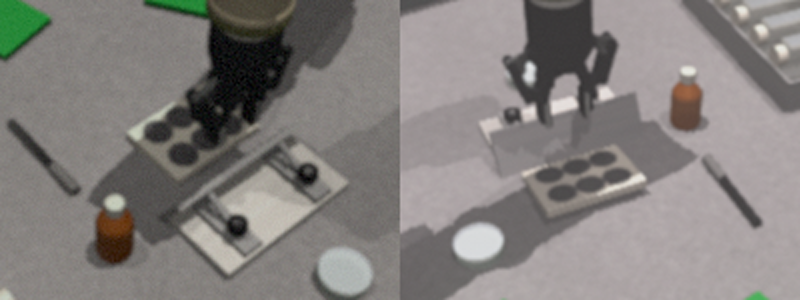

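It has fallen wells up. I raise straight up, move clear and check.

Emit:
{"fn": "move_arm", "kwargs": {"targets": [{"dx": 0,"dy": 0,"dz": -0.04,"ax": 0,"ay": 0,"az": 0,"grip": 0},{"dx": 0,"dy": 0,"dz": -0.09,"ax": 0,"ay": 0,"az": 0,"grip": 0},{"dx": 0,"dy": 0,"dz": -0.14,"ax": 0,"ay": 0,"az": 0,"grip": 0},{"dx": 0.05,"dy": 0,"dz": -0.17,"ax": 0,"ay": 0,"az": 0,"grip": 0},{"dx": 0.1,"dy": 0,"dz": -0.18,"ax": 0,"ay": 0,"az": 0,"grip": 0},{"dx": 0.14,"dy": 0,"dz": -0.18,"ax": 0,"ay": 0,"az": 0,"grip": 0},{"dx": 0.14,"dy": 0,"dz": -0.18,"ax": 0,"ay": 0,"az": 0,"grip": 0}]}}

```text
clock: 20.85
eef_pos: [0.5133, 0.3441, 0.2417]
ee_rot: [-2.195, -2.246, 0.001]
ft_force: [0.4, -0.7, 0.2]
gripper_width: 0.0425
```

```bash
python3 w.py; python3 - <<'E'
from h import *
c=shot('side','side13'); shot('scene','scene13')
a=cv2.imread('pics/scene13.png')[170:345,210:430]; b=cv2.imread('pics/side13.png')[100:275,150:370]; cv2.imwrite('pics/s13.png',cv2.resize(np.hstack([a,b]),(800,318),interpolation=cv2.INTER_CUBIC))
P=cloud(c)
q=P[150:225,200:300].reshape(-1,3); q=q[(q[:,2]>.005)&(q[:,2]<.03)&(q[:,1]<.185)&(q[:,0]>.44)&(q[:,0]<.61)]
t=q[q[:,2]>.009]; m=np.median(t,0); n=np.linalg.svd(t-t.mean(0),full_matrices=False)[2][2]
print('plate',cv2.minAreaRect(q[:,:2].astype(np.float32)*1000),'z',m[2],'normal',n.round(3))
for k,(u,v) in dict(dish_a=(199,222),dish_b=(222,136),mA=(314,180),mB=(337,210)).items(): print(k,np.nanmedian(P[v-2:v+3,u-2:u+3].reshape(-1,3),0).round(3))
# image differences for bystanders vs start
for n in ('side','scene'):
    d=cv2.absdiff(cv2.imread(f'pics/{n}0.png'),cv2.imread(f'pics/{n}13.png')).max(2)
    m=cv2.morphologyEx((d>50).astype(np.uint8),cv2.MORPH_OPEN,np.ones((3,3)))
    nl,l,st,ce=cv2.connectedComponentsWithStats(m); print(n,[s.tolist() for s in st[1:] if s[4]>40])
E
```

```text
[0.5133 0.3441 0.2417] 20.85 0.042463177392440904 [ 0.37 -0.7   0.18]
[[-0.023  1.    -0.001]
 [ 1.     0.023  0.   ]
 [ 0.    -0.001 -1.   ]]
q [-1.03  0.4   0.55  1.39 -0.21  1.41 -0.47]
plate ((518.1123657226562, 133.5677032470703), (130.78089904785156, 96.25452423095703), 1.5288934707641602) z 0.012122666627602918 normal [ 0.002  0.002 -1.   ]
dish_a [0.367 0.08  0.019]
dish_b [0.522 0.376 0.019]
mA [0.677 0.111 0.012]
mB [ 0.678 -0.004  0.011]
side [[22, 0, 22, 4, 67], [192, 1, 12, 5, 48], [205, 0, 36, 64, 869], [27, 20, 27, 8, 123], [188, 36, 21, 32, 331], [103, 114, 49, 28, 806], [259, 143, 8, 7, 48], [236, 148, 13, 9, 76], [96, 152, 57, 84, 2014], [257, 178, 10, 7, 57], [269, 179, 13, 17, 81], [243, 183, 12, 6, 63], [105, 184, 121, 117, 2209], [229, 185, 12, 8, 79], [264, 189, 11, 7, 67], [251, 193, 11, 7, 67], [229, 195, 10, 15, 75], [237, 197, 11, 8, 73], [242, 203, 63, 39, 1550], [31, 232, 5, 17, 56], [50, 334, 16, 8, 94]]
scene [[412, 0, 90, 58, 3246], [443, 93, 22, 56, 476], [395, 146, 8, 9, 44], [420, 149, 28, 12, 245], [369, 156, 73, 81, 2534], [256, 199, 57, 35, 1029], [411, 204, 63, 76, 2106], [329, 228, 7, 8, 48], [360, 230, 17, 17, 169], [318, 237, 9, 6, 45], [331, 238, 10, 9, 72], [285, 243, 29, 26, 162], [307, 244, 9, 7, 53], [331, 264, 32, 37, 664], [510, 285, 50, 65, 2357], [313, 290, 28, 26, 281]]
```

View pics/s13.png

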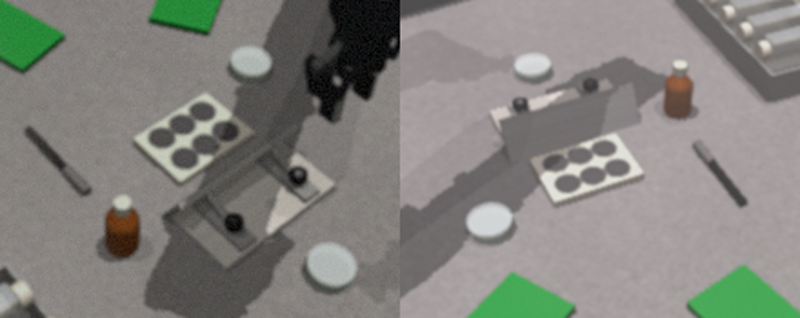

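The plate lies flat in front of the panel with its wells up: side crop (588,167), top at z = 12.1 mm, normal vertical. The bystanders haven't moved and the arm is clear, so I hand in.

```bash
python3 -c "
from cell import sign_off
print(sign_off())"
```

```text
the job is handed in; nothing more can be done
None
```

The job is handed in: the plate lies flat on the bench in front of the backstop with its six wells facing up. The robot's clock read about 21 s of the 64 s allowed.

- **Push up:** I pushed with half-open fingers low on the trailing edge. The highest push reading was about 3.4 N on the ride up, and I ended with a 9 N press against the panel. At a 6 N press the plain face measured 62.1° from level, so the plate was flat on the panel.
- **Tip over:** I backed off, went over the plate, came down behind its top edge above the panel, and tipped it forward with about 1 N or less.
- **Last checks:** The plate's top is at 12.1 mm with a vertical normal, and its near edge is about 18 mm in front of the panel's foot. Both dishes and the marker measured within 1 mm of their first readings. The bottle, backstop, tip box and timer were only checked by comparing pictures, which showed no sign of movement. The arm was well above everything.
- **Discarded reading:** One early slope reading of 44° mixed two faces of the plate. I redid it face by face, which gave the 62.1°.

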